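# Open the touch-latch spice cupboard

### The job

Open the wider of the two small cupboards on the worktop; it has no handle but a push-to-open catch. With a fingertip gently press its door in near the edge away from the hinges, take the finger away and let the spring push the door ajar, then with the outside of the fingers push the door from behind until it stands wide open, about square to the cupboard. Do not pinch or grip the door, leave the narrower cupboard shut, and do not lift or disturb the things standing around.

Things in the scene. Friction and masses are not known exactly. Their poses are not given: they have to be found in the camera images.
- wide: wider cupboard, fixed: plywood box 110 deep (x) x 200 wide (y) x 200 mm high, 10 mm walls, grey door flush in its front, two spice jars inside. Origin: centre of its underside. +x points to its back, so the front face is at x = -55 mm; +y to the hinge side (left seen from the robot). It stands left or right of the narrower one, turned a little
- wide_door (a joint): door angle (rad): 0 shut, positive swings out toward the robot, stop 1.75. The catch holds it: it cannot be pulled open. Pressing the free edge in 6 mm (-0.035; stop -0.055) with 3 to 4 N unhooks it for good; once let go, a spring pushes it in about 1 s to about 0.56 (free edge 90 mm out). Beyond that it swings freely, lightly damped, and stays where left. Pushed shut, it springs ajar again
- wide_touch (a point): point on the door's outer face (moves with it), a good place to press: 31 mm from the free edge, 145 mm from the hinge line, 33 mm below the door's upper edge, 45 mm below the cupboard's top, 155 mm above the worktop. Door 176 wide x 176 high x 14 mm thick; its back is smooth but for catch parts less than 70 mm above the worktop. Axes as wide_hinge
- wide_hinge (a point): point on the door's vertical hinge line, which lies in the front face at x = -55, y = +88 mm of wide; 155 mm above the worktop. Its axes turn with the door (as wide at angle 0): +x from the door's outer face to its back, -y along the door to its free edge
- narrow: the narrower cupboard, fixed: same make, 110 x 130 x 200 mm, same axes and origin as the wider one, hinges also at its +y side; its door has a catch too and must stay shut. A spice jar stands on it
- narrow_door (a joint): angle (rad) of the narrower cupboard's door, 0 shut; must stay shut
- salt_shaker: loose salt shaker, 44 mm across, 90 mm tall, standing between the cupboards; origin at its underside; not to be moved
- garlic: loose garlic bulb, 55 mm across and tall, in front of the gap between the cupboards; origin at its underside; not to be moved
- spice_jar: loose spice jar, 44 mm across, 106 mm tall, standing on top of the narrower cupboard; origin at its underside; not to be moved
- onion: loose onion, 75 mm across and tall, at the left; origin at its underside; not to be moved

How it is judged:
By the outcome, as a careful person would: the job done as asked, in the order asked, and still so for the second after the job is handed in, with the robot touching nothing.
It also fails if it takes over 45 s, if anything falls off the work surface, if the arm or the gripper's body presses on something with over 40 N, if the wrist force passes 120 N, or if a joint passes its speed limit or range.

### The arm

A 6-joint arm with a two-finger parallel gripper is mounted at the origin on a cart in front of the work surface, level with it; the furniture and walls round the work are solid. World frame = base frame: x ahead of the robot, y to its left, z up, the work surface at z = 0. Lengths are in m, angles in rad, forces in N, time in s.
With the tool pointing down it reaches from about 0.35 to 0.875 m from the base axis. Payload 4.2 kg.
Tool frame: the origin (TCP) lies midway between the tips of the shut fingers; the grasp point (between the pads) lies 19 mm behind it; z points along the fingers, y is the line along which they close (so a half turn about z gives the same grasp; the last joint's range is limited). The gripper opens to 85 mm and grips with 20 to 120 N. Pads are 22 mm wide; open, the fingers measure 114 mm over their backs; the gripper's body (76 mm by 85 mm) begins 54 mm behind the grasp point. The pads swing forward as they close: fully open they stand 13 mm farther back than shut.
Start: joints at [-0.952, 0.385, 0.008, 0, -1.194, -0.259], TCP at [0.22, -0.585, 0.231] pointing down, gripper open.
Joint ranges: [-3.14, 3.14], [-1.21, 2.06], [-1.07, 1.41], [-3.16, 2.05], [-2.99, -0.16], [-3.1, 3.1]. Speed limits (rad/s): [2.79, 2.79, 3.14, 3.14, 3.14, 3.14].

### API

Orientations are given as [roll, pitch, yaw] about the fixed x, y, z axes, in that order (R = Rz(yaw) Ry(pitch) Rx(roll)).
In Python, from workcell import bot gives the robot as it stands.
- The arm moves only by the shell command python3 -m handwheel 'ROWS' [OPENING]. ROWS is a JSON object of lists of equal length, an entry for each row: "linear": the shift along the tool's x, y, z in mm, a list of three; "rotation": the turn, a rotation vector about the tool's x, y, z in rad, a list of three. A call has 1 to 8 rows; each row shifts and turns the commanded pose from where the row before left it, along the tool's axes as they then stand; what a row does not reach is not made up. A row lasts 1/12 s, in which the tool goes at most 41.7 mm and 7.16 degrees, less where a joint would pass 70% of its speed; a pose out of reach is approached as far as the arm can. A call with a gripper value outside its range is refused whole. OPENING is the opening in per cent of the stroke, from 0 (shut) to 100 (fully open), set as the call begins (- or left out, the last holds). The fingers move at their own pace and stop on an object; the grip force is fixed at half the most. Time passes only in rows, so rows that do not move let the fingers close. It gives the time, the measured TCP pose, the force, the opening and the grip force at its end, in the units of the state.
- bot.sense(): the state, without advancing time (a new reading comes with each control period).
- bot.capture(name): name is "scene" or "top"; returns the picture (420x560x3 uint8, blue, green, red); there is no depth.
- bot.calibration(name): a dict with "fovy" (degrees; the focal length in pixels is half the picture's height over the tangent of half this angle, whatever the lens; pixels are square), "cx", "cy" (the principal point, pixels), "rvec" (rotation vector, rad) and "tvec" (3), from world to camera coordinates, as OpenCV has them. Camera axes: x right, y down, z forward; pixel columns grow to the right and rows downward; lengths in m; the calibration is good to about 2 mm. A picture is of the moment at which its call begins. calibration takes no time and is no camera call.
- bot.close_job(): hands the job in; it is judged then, once.
Trained networks look in the newest picture that a camera, given by its name, has taken for a name from the list of things; names that differ only in an ending like _2 or _b are one class to them, and where a whole thing is asked for, a point or a joint stands for the part that bears it (a point fixed in the world has none). Each returns a list of dicts, best first, with "conf" (0 to 1); they miss things now and then, are a little off and sometimes report something else, mostly with a low value. They report only what shows in the picture. A call takes as long as a camera call.
- bot.spot_in(camera, thing): "bbox" ([left, top, width, height] in pixels, round what is visible of it).
- bot.outline_of(camera, thing): "region" (420x560 bool, what is visible of it) and "bbox" ([left, top, width, height] in pixels, round what is visible of it).
The state is a dict: "t": time; "joints": joint angles; "joint_velocities": joint speeds; "effort": joint torques, N m; "eef_pos": TCP position; "orientation": TCP orientation; "wrist_force": force on the tool from outside, world axes, zero at the start; "torque": the same for the moment, N m; "finger_gap": finger opening in m; "gripper_force": force on a finger pad.
Only numpy, scipy, OpenCV 4.12 (cv2) and the standard library are available. Lean on these libraries where they do the work, as an engineer would, in place of code of your own. Each camera call takes 0.05 s, during which the arm holds its last target. There are 200 camera calls.

## Working session

There is one attempt and no reset: what is moved stays moved. The work goes in short steps, Python scripts to look and compute and a shell command to move; the robot and the scene stay as the last step left them, time stands still between calls to the robot, and variables do not carry over. Pictures are saved under pics/ and viewed, at most 10 in all, crops included, and the job is handed in when it is done.

```bash
mkdir -p pics; ls
cat > h.py <<'E'
import numpy as np, cv2
from workcell import bot
from scipy.spatial.transform import Rotation as Ro
def cam(n):
    c=bot.calibration(n); f=210/np.tan(np.radians(c["fovy"])/2)
    K=np.array([[f,0,c["cx"]],[0,f,c["cy"]],[0,0,1.]])
    return K,np.array(c["rvec"],float).ravel(),np.array(c["tvec"],float).ravel(),c
def proj(n,P):
    K,r,t,_=cam(n); return cv2.projectPoints(np.atleast_2d(np.array(P,float)),r,t,K,None)[0].reshape(-1,2)
def toz(n,uv,z):
    K,r,t,_=cam(n); R=cv2.Rodrigues(r)[0]; C=-R.T@t
    d=R.T@np.linalg.inv(K)@np.array([uv[0],uv[1],1.]); return C+d*(z-C[2])/d[2]
E
python3 - <<'E'
from h import *
for n in("scene","top"):
    cv2.imwrite(f"pics/{n}0.png",bot.capture(n)); print(bot.calibration(n))
    for th in("wide","wide_door","narrow","narrow_door","salt_shaker","garlic","spice_jar","onion"):
        print(n,th,[(r["bbox"],round(r["conf"],2)) for r in bot.spot_in(n,th)[:2]])
print(bot.sense())
E
```

```text
pics
{'fovy': 46.36845089043881, 'cx': 272.94831032783054, 'cy': 209.59271095922608, 'rvec': array([ 1.93195088, -0.67957331,  0.45131926]), 'tvec': array([-0.42519711,  0.25579899,  1.24098117])}
scene wide [([221.7, 162.2, 67.0, 83.1], 0.64)]
scene wide_door [([220.1, 174.0, 41.7, 63.1], 0.63)]
scene narrow [([324.2, 219.6, 71.0, 79.7], 0.89)]
scene narrow_door [([333.4, 284.3, 23.9, 15.0], 0.55)]
scene salt_shaker [([287.3, 233.0, 16.3, 26.1], 0.78)]
scene garlic [([260.1, 249.7, 16.6, 20.1], 0.7)]
scene spice_jar []
scene onion [([188.4, 189.1, 24.0, 22.0], 0.81), ([225.9, 175.3, 35.6, 64.1], 0.31)]
{'fovy': 48.131015944381495, 'cx': 279.8182315263902, 'cy': 218.85286773881094, 'rvec': array([ 1.59581032, -2.34603463,  0.56326013]), 'tvec': array([0.1855708 , 0.51151263, 1.50062938])}
top wide [([203.5, 195.5, 71.0, 69.6], 0.92)]
top wide_door [([218.1, 222.4, 46.2, 40.1], 0.66)]
top narrow [([328.9, 154.9, 51.2, 63.5], 0.89)]
top narrow_door [([345.6, 186.3, 27.3, 30.4], 0.54)]
top salt_shaker [([289.5, 208.6, 13.1, 17.2], 0.54)]
top garlic [([300.6, 236.0, 12.0, 15.4], 0.71)]
top spice_jar [([347.1, 148.0, 17.8, 28.8], 0.68)]
top onion [([165.4, 264.2, 20.7, 21.7], 0.9)]
{'t': 0.9, 'joints': array([-9.52399424e-01,  3.84690541e-01,  7.91192029e-03,  1.54028807e-05,
       -1.19401023e+00, -2.58624103e-01]), 'joint_velocities': array([-8.84846235e-05, -9.56542922e-04, -1.56559046e-03, -6.63840270e-04,
       -5.35472372e-04, -4.69170050e-04]), 'effort': array([-9.33726660e-04, -3.92075658e+01,  1.88616872e+01,  4.19062793e+00,
       -2.42252008e-04, -7.44541410e-06]), 'eef_pos': array([ 0.2200669 , -0.58495663,  0.23132476]), 'orientation': array([-3.14158176e+00, -1.19337863e-05, -2.78181419e+00]), 'wrist_force': array([ 0.73801198,  0.05630236, -0.12357053]), 'torque': array([ 0.02301121, -0.01829919,  0.0074296 ]), 'gripper_force': 0.0, 'finger_gap': 0.08510950281388621}
```

View pics/scene0.png

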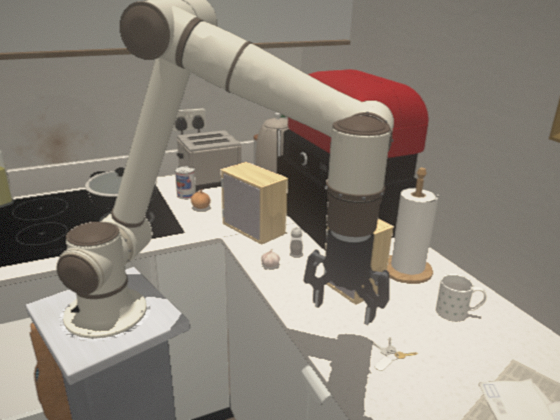

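View pics/top0.png

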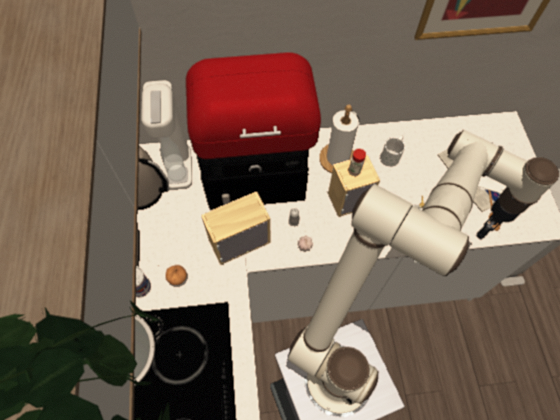

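The scene picture shows the wide cupboard (grey door) at about (252,202), the garlic at (270,259) and the salt shaker at (296,241). The narrow cupboard is hidden behind the gripper. In the top view, wide's roof is at (237,215), narrow's at (354,172) with the jar on it, and the onion at (176,275). Next I'll fit the boxes to the outlines.

```bash
cat > fit.py <<'E'
from h import *
from scipy.optimize import minimize
def box(p,w,h=.2,d=.11):
    c,s=np.cos(p[2]),np.sin(p[2]); R=np.array([[c,-s],[s,c]])
    return np.array([[*(R@[a*d/2,b*w/2]+p[:2]),z] for z in(0,h) for a,b in((-1,-1),(1,-1),(1,1),(-1,1))])
def mask(n,P):
    m=np.zeros((420,560),np.uint8); cv2.fillConvexPoly(m,cv2.convexHull(np.round(proj(n,P)*16).astype(np.int32)),1,cv2.LINE_8,4); return m>0
def fit(M,w,p0):
    def cost(p):
        return sum(1-(mask(n,box(p,w))&m).sum()/(mask(n,box(p,w))|m).sum() for n,m in M.items())
    best=None
    for dy in(-.4,-.2,0,.2,.4):
        r=minimize(cost,[p0[0],p0[1],p0[2]+dy],method="Nelder-Mead",options=dict(initial_simplex=[[p0[0]+a,p0[1]+b,p0[2]+dy+c] for a,b,c in((0,0,0),(.03,0,0),(0,.03,0),(0,0,.15))],xatol=1e-4,fatol=1e-4))
        if best is None or r.fun<best.fun: best=r
    return best
E
python3 - <<'E'
from fit import *
ims={n:bot.capture(n) for n in("scene","top")}
W={n:bot.outline_of(n,"wide")[0]["region"] for n in ims}
N={"top":bot.outline_of("top","narrow")[0]["region"]}
c=toz("top",(239,220),.15); b=fit(W,.2,[c[0],c[1],0]); print("wide",b.x,b.fun)
for k in W: r=fit({k:W[k]},.2,b.x); print(k,r.x,r.fun)
c=toz("top",(354,185),.1); nb=fit(N,.13,[c[0],c[1],0]); print("narrow",nb.x,nb.fun)
for th,g in(("garlic",.027),("salt_shaker",.045),("onion",.037)):
  for n in ims:
    q=bot.spot_in(n,th)[0]["bbox"]; print(th,n,toz(n,(q[0]+q[2]/2,q[1]+q[3]/2),g).round(3))
out=[]
for n in ims:
    im=cv2.resize(ims[n],None,fx=4,fy=4,interpolation=cv2.INTER_CUBIC)
    for p,w in((b.x,.2),(nb.x,.13)):
        q=np.round(proj(n,box(p,w))*4+1.5).astype(int)
        for i in range(4):
            for a,e in((i,(i+1)%4),(i+4,(i+1)%4+4),(i,i+4)): cv2.line(im,tuple(map(int,q[a])),tuple(map(int,q[e])),(0,255,0),1)
    x,y=((200,140) if n=="scene" else (190,130)); out.append(im[y*4:y*4+600,x*4:x*4+(400 if n=="scene" else 800)])
cv2.imwrite("pics/f_s.png",out[0]);cv2.imwrite("pics/f_t.png",out[1])
E
```

```text
wide [0.57045978 0.13334669 0.0421365 ] 0.08554330033695512
scene [ 0.56724032  0.12821328 -0.01708709] 0.037642841138247785Traceback (most recent call last):
  File "<stdin>", line 6, in <module>
  File "fit.py", line 13, in fit
    r=minimize(cost,[p0[0],p0[1],p0[2]+dy],method="Nelder-Mead",options=dict(initial_simplex=[[p0[0]+a,p0[1]+b,p0[2]+dy+c] for a,b,c in((0,0,0),(.03,0,0),(0,.03,0),(0,0,.15))],xatol=1e-4,fatol=1e-4))
    res = _minimize_neldermead(fun, x0, args, callback, bounds=bounds,
                               **options)
    fxc = func(xc)
    fx = function(np.copy(x), *(wrapper_args + args))
  File "fit.py", line 10, in cost
    return sum(1-(mask(n,box(p,w))&m).sum()/(mask(n,box(p,w))|m).sum() for n,m in M.items())
  File "fit.py", line 10, in <genexpr>
    return sum(1-(mask(n,box(p,w))&m).sum()/(mask(n,box(p,w))|m).sum() for n,m in M.items())
                  ~~~~^^^^^^^^^^^^
  File "fit.py", line 7, in mask
    m=np.zeros((420,560),np.uint8); cv2.fillConvexPoly(m,cv2.convexHull(np.round(proj(n,P)*16).astype(np.int32)),1,cv2.LINE_8,4); return m>0
                                                                                 ~~~~^^^^^
  File "h.py", line 9, in proj
    K,r,t,_=cam(n); return cv2.projectPoints(np.atleast_2d(np.array(P,float)),r,t,K,None)[0].reshape(-1,2)
            ~~~^^^
  File "h.py", line 5, in cam
    c=bot.calibration(n); f=210/np.tan(np.radians(c["fovy"])/2)
ValueError: time passes only in moves, steps and waits
```

```bash
sed -i 's/^def cam(n):/from functools import lru_cache\n@lru_cache\ndef cam(n):/' h.py
cat > o.py <<'E'
from fit import *
ims={n:bot.capture(n) for n in("scene","top")}
W={n:bot.outline_of(n,"wide")[0]["region"] for n in ims}
N={"top":bot.outline_of("top","narrow")[0]["region"]}
q={(t,n):bot.spot_in(n,t) for t in("garlic","salt_shaker","onion") for n in ims}
c=toz("top",(239,220),.15); b=fit(W,.2,[c[0],c[1],0]); print("wide",b.x,b.fun)
for k in W: r=fit({k:W[k]},.2,b.x); print(k,r.x,r.fun)
c=toz("top",(354,185),.1); nb=fit(N,.13,[c[0],c[1],0]); print("narrow",nb.x,nb.fun)
for th,g in(("garlic",.027),("salt_shaker",.045),("onion",.037)):
  for n in ims:
    for r in q[th,n][:1]: v=r["bbox"]; print(th,n,toz(n,(v[0]+v[2]/2,v[1]+v[3]/2),g).round(3))
out=[]
for n in ims:
    im=cv2.resize(ims[n],None,fx=4,fy=4,interpolation=cv2.INTER_CUBIC)
    for p,w in((b.x,.2),(nb.x,.13)):
        z=np.round(proj(n,box(p,w))*4+1.5).astype(int)
        for i in range(4):
            for a,e in((i,(i+1)%4),(i+4,(i+1)%4+4),(i,i+4)): cv2.line(im,tuple(map(int,z[a])),tuple(map(int,z[e])),(0,255,0),1)
    x,y=((205,150) if n=="scene" else (195,140)); out.append(im[y*4:y*4+500,x*4:x*4+(400 if n=="scene" else 400)])
cv2.imwrite("pics/f.png",np.hstack(out))
E
python3 o.py
```

```text
Traceback (most recent call last):
  File "o.py", line 4, in <module>
    N={"top":bot.outline_of("top","narrow")[0]["region"]}
             ~~~~~~~~~~~~~~~~~~~~~~~~~~~~~~^^^
IndexError: list index out of range
```

```bash
python3 - <<'E'
s=open("o.py").read()
s=s.replace('bot.outline_of(n,"wide")[0]','ol(n,"wide")').replace('bot.outline_of("top","narrow")[0]','ol("top","narrow")')
s=s.replace('ims={','''def ol(n,t):
    for _ in range(4):
        r=bot.outline_of(n,t)
        if r: return r[0]
ims={''',1)
open("o.py","w").write(s)
E
python3 o.py
```

```text
wide [0.56956778 0.13154834 0.04608462] 0.06135462212809695
scene [0.56697664 0.12893083 0.03550316] 0.01825780906291241
top [0.57029823 0.13160292 0.05016575] 0.031952662721893454
narrow [ 0.57798809 -0.30906373 -0.16671534] 0.30778842149104535
garlic scene [ 0.455 -0.096  0.027]
garlic top [ 0.469 -0.082  0.027]
salt_shaker scene [ 0.558 -0.098  0.045]
salt_shaker top [ 0.569 -0.086  0.045]
onion scene [0.51  0.364 0.037]
onion top [0.51  0.379 0.037]
```

View pics/f.png

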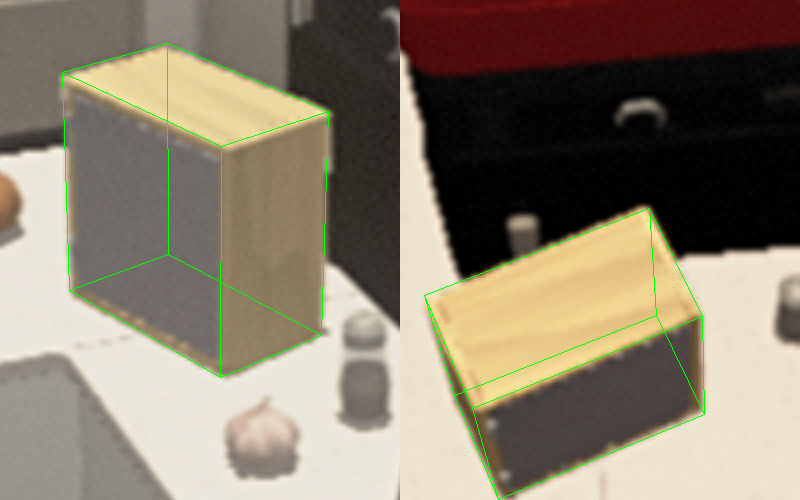

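Both cameras agree: wide is at about (0.569, 0.131) with yaw about 0.045. That puts the hinge near (0.510, 0.2165) and the touch point near (0.5165, 0.0715, 0.155). I'll shut the fingers and move across, staying clear in front of the narrow cupboard.

```bash
python3 -m handwheel '{"linear":[[-23.5,32.3,0],[-23.5,32.3,0],[-23.5,32.3,0],[-23.5,32.3,0],[-23.5,32.3,0],[-23.5,32.3,0],[-23.5,32.3,0],[-23.5,32.3,0]],"rotation":[[0,0,0],[0,0,0],[0,0,0],[0,0,0],[0,0,0],[0,0,0],[0,0,0],[0,0,0]]}' 0
python3 -m handwheel '{"linear":[[-23.5,32.3,0],[-23.5,32.3,0],[-23.5,32.3,0],[-23.5,32.3,0],[-23.5,32.3,0],[-23.5,32.3,0],[-23.5,32.3,0],[-23.5,32.3,0]],"rotation":[[0,0,0],[0,0,0],[0,0,0],[0,0,0],[0,0,0],[0,0,0],[0,0,0],[0,0,0]]}'
python3 -m handwheel '{"linear":[[-23.5,32.3,0],[0,0,0],[0,0,0],[0,0,0],[0,0,0]],"rotation":[[0,0,0],[0,0,0.105],[0,0,0.105],[0,0,0.105],[0,0,0]]}'
```

```text
t: 2.62
eef_pos: [0.3051, -0.2753, 0.2316]
orientation: [-3.141, 0.001, -2.782]
wrist_force: [1.1, 0.1, 0.6]
finger_gap: 0.0
gripper_force: 0.0
t: 3.28
eef_pos: [0.39, 0.0333, 0.2319]
orientation: [3.141, 0.002, -2.781]
wrist_force: [2.0, -0.3, 0.3]
finger_gap: -0.0
gripper_force: 0.0
t: 3.7
eef_pos: [0.4006, 0.0701, 0.2314]
orientation: [3.141, 0.0, -3.098]
wrist_force: [0.7, 0.6, 0.2]
finger_gap: 0.0002
gripper_force: 0.0
```

```bash
python3 -m handwheel '{"linear":[[0,0,0],[0,0,0],[0,0,0],[0,0,0],[0,0,0],[0,0,0],[0,0,0],[0,0,0]],"rotation":[[0,-0.1,0],[0,-0.1,0],[0,-0.1,0],[0,-0.1,0],[0,-0.1,0],[0,-0.1,0],[0,-0.1,0],[0,-0.1,0]]}'; python3 -c "
from h import *
s=bot.sense();print(s['joints'].round(2),s['eef_pos'])
print(Ro.from_euler('xyz',s['orientation']).as_matrix().round(3))"
```

```text
t: 4.37
eef_pos: [0.4244, 0.0816, 0.2816]
orientation: [-3.125, 0.697, -3.095]
wrist_force: [1.2, -0.1, 1.3]
finger_gap: -0.0001
gripper_force: 0.0
[ 0.62 -0.3  -1.07  1.1  -0.42 -3.1 ] [0.42436255 0.08159157 0.28155116]
[[-0.766 -0.036  0.642]
 [-0.036  0.999  0.013]
 [-0.642 -0.013 -0.767]]
```

```bash
python3 -m handwheel '{"linear":[[-15,0,10],[-15,0,10],[0,0,0]],"rotation":[[0,0.1,0],[0,0.1,0],[0,0,0]]}'; python3 -c "
from h import *
s=bot.sense();print(s['joints'].round(2),s['eef_pos'])
R=Ro.from_euler('xyz',s['orientation']).as_matrix();print(R.round(3))
print((R.T@(np.array([.47,.0715,.15])-s['eef_pos'])*1000).round(1))"
```

```text
t: 4.62
eef_pos: [0.4537, 0.0757, 0.2893]
orientation: [-3.128, 0.586, -3.118]
wrist_force: [1.7, 1.5, 1.0]
finger_gap: -0.0003
gripper_force: 0.0
[ 0.67 -0.22 -0.88  0.72 -0.55 -2.77] [0.45372708 0.07566923 0.28933916]
[[-0.833 -0.016  0.553]
 [-0.019  1.    -0.001]
 [-0.553 -0.011 -0.833]]
[ 63.5  -2.8 125.1]
```

```bash
python3 -m handwheel '{"linear":[[16,-0.7,31],[16,-0.7,31],[16,-0.7,31],[16,-0.7,31],[0,0,0]],"rotation":[[0,0,0],[0,0,0],[0,0,0],[0,0,0],[0,0,0]]}'
python3 - <<'E'
from h import *
s=bot.sense();print(s['joints'].round(2),s['eef_pos'],s['wrist_force'])
R=Ro.from_euler('xyz',s['orientation']).as_matrix();print(R.round(3))
im=cv2.resize(bot.capture("scene")[100:300,160:400],None,fx=3,fy=3);cv2.imwrite("pics/p1.png",im)
E
```

```text
t: 5.03
eef_pos: [0.4717, 0.0529, 0.2003]
orientation: [-3.123, 0.552, -3.105]
wrist_force: [-0.3, -0.6, -0.2]
finger_gap: 0.0001
gripper_force: 0.0
[ 0.3  -0.07 -1.07  1.3  -0.16 -3.1 ] [0.47173105 0.05286234 0.20027898] [-0.30279353 -0.64705517 -0.24881896]
[[-0.851 -0.026  0.524]
 [-0.031  1.     0.   ]
 [-0.524 -0.016 -0.851]]
```

View pics/p1.png

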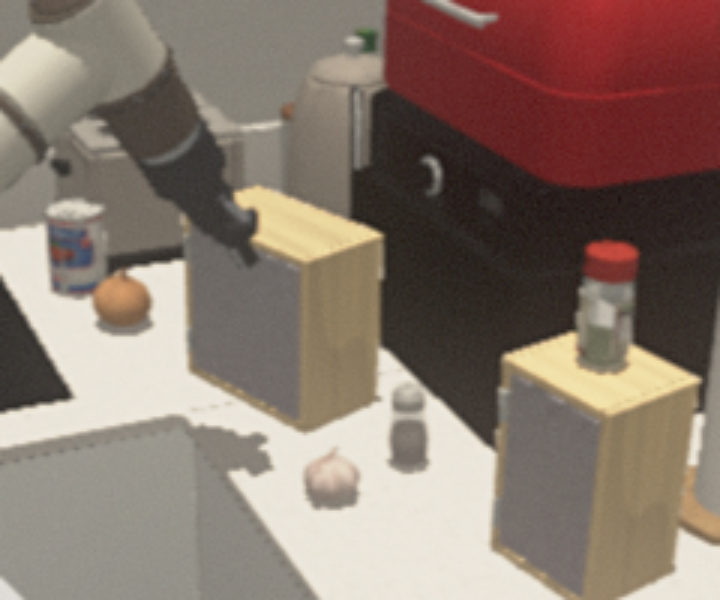

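The fold limits on joints 3, 5 and 6 block this steep a tilt. The tip is still clear in front of the door at picture (250,260). I'll reduce the tilt to about 0.3 rad.

```bash
python3 -m handwheel '{"linear":[[0,0,0],[0,0,0],[0,0,0],[0,0,0]],"rotation":[[0,0.08,0],[0,0.08,0],[0,0.08,0],[0,0,0]]}'
python3 - <<'E'
from h import *
s=bot.sense();print(s['joints'].round(2),s['eef_pos'],s['wrist_force'])
R=Ro.from_euler('xyz',s['orientation']).as_matrix();print(R.round(3))
print((R.T@(np.array([.475,.0715,.145])-s['eef_pos'])*1000).round(1))
E
```

```text
t: 5.42
eef_pos: [0.4906, 0.0439, 0.2178]
orientation: [-3.108, 0.501, -3.117]
wrist_force: [0.1, 1.3, 1.3]
finger_gap: -0.0001
gripper_force: 0.0
[ 0.49 -0.05 -0.9   0.74 -0.37 -2.69] [0.49059203 0.0439061  0.21782913] [0.10167256 1.33995263 1.31781913]
[[-0.877 -0.009  0.481]
 [-0.022  1.    -0.021]
 [-0.48  -0.029 -0.877]]
[48.  29.8 55.8]
```

```bash
python3 -m handwheel '{"linear":[[8,9,0],[8,9,0],[8,9,0],[0,0,0]],"rotation":[[0,0.08,0],[0,0.08,0],[0,0,0],[0,0,0]]}'
cat > st.py <<'E'
import sys
from h import *
s=bot.sense();print(s['joints'].round(2),s['eef_pos'].round(4),s['wrist_force'].round(1))
R=Ro.from_euler('xyz',s['orientation']).as_matrix();print(R.round(3))
print((R.T@(np.array([float(a) for a in sys.argv[1:4]])-s['eef_pos'])*1000).round(1))
E
python3 st.py .475 .0715 .145
```

```text
t: 5.75
eef_pos: [0.4702, 0.066, 0.207]
orientation: [-3.102, 0.36, -3.119]
wrist_force: [-0.1, -1.3, -0.3]
finger_gap: -0.0003
gripper_force: 0.0
[ 0.6  -0.02 -0.77  0.43 -0.58 -2.49] [0.4702 0.066  0.207 ] [-0.1 -1.3 -0.3]
[[-0.936 -0.009  0.353]
 [-0.022  0.999 -0.032]
 [-0.352 -0.037 -0.935]]
[17.2  7.8 59.5]
```

```bash
python3 -m handwheel '{"linear":[[6,2.6,20],[6,2.6,20],[5,2.6,19.5],[0,0,0]],"rotation":[[0,0,0],[0,0,0],[0,0,0],[0,0,0]]}'; python3 st.py .497 .0715 .145
```

```text
t: 6.08
eef_pos: [0.4716, 0.0678, 0.1404]
orientation: [-3.096, 0.35, -3.118]
wrist_force: [-0.2, -0.3, 0.0]
finger_gap: 0.0002
gripper_force: 0.0
[ 0.55  0.08 -0.92  0.66 -0.35 -2.71] [0.4716 0.0678 0.1404] [-0.2 -0.3  0. ]
[[-0.939 -0.008  0.343]
 [-0.022  0.999 -0.037]
 [-0.343 -0.043 -0.939]]
[-25.5   3.4   4.3]
```

```bash
python3 -m handwheel '{"linear":[[-11,1.5,5],[-11,1.5,5],[0,0,0]],"rotation":[[0,0,0],[0,0,0],[0,0,0]]}'
python3 -m handwheel '{"linear":[[-1.9,0.1,0.7],[-1.9,0.1,0.7],[0,0,0]],"rotation":[[0,0,0],[0,0,0],[0,0,0]]}'
python3 -m handwheel '{"linear":[[-1.9,0.1,0.7],[-1.9,0.1,0.7],[0,0,0]],"rotation":[[0,0,0],[0,0,0],[0,0,0]]}'
```

```text
t: 6.33
eef_pos: [0.5007, 0.0734, 0.1438]
orientation: [-3.102, 0.359, -3.121]
wrist_force: [0.6, 0.1, 0.3]
finger_gap: 0.0
gripper_force: 0.0
t: 6.58
eef_pos: [0.5029, 0.0728, 0.143]
orientation: [-3.102, 0.357, -3.123]
wrist_force: [0.4, -0.1, 0.8]
finger_gap: 0.0001
gripper_force: 0.0
t: 6.83
eef_pos: [0.5073, 0.0732, 0.1427]
orientation: [-3.102, 0.357, -3.123]
wrist_force: [0.0, -0.1, 0.7]
finger_gap: -0.0001
gripper_force: 0.0
```

```bash
for i in 1; do :; done; python3 -m handwheel '{"linear":[[-1.9,0.1,0.7],[0,0,0]],"rotation":[[0,0,0],[0,0,0]]}'
python3 -m handwheel '{"linear":[[-1.9,0.1,0.7],[0,0,0]],"rotation":[[0,0,0],[0,0,0]]}'
python3 -m handwheel '{"linear":[[-1.9,0.1,0.7],[0,0,0]],"rotation":[[0,0,0],[0,0,0]]}'
```

```text
t: 7.0
eef_pos: [0.509, 0.073, 0.1423]
orientation: [-3.102, 0.356, -3.123]
wrist_force: [-1.6, -1.6, 1.4]
finger_gap: 0.0002
gripper_force: 0.8
t: 7.17
eef_pos: [0.5109, 0.073, 0.1422]
orientation: [-3.101, 0.356, -3.123]
wrist_force: [-2.7, 1.1, 1.7]
finger_gap: 0.0002
gripper_force: 1.2
t: 7.33
eef_pos: [0.513, 0.0733, 0.1423]
orientation: [-3.102, 0.356, -3.123]
wrist_force: [-2.2, 0.2, 1.1]
finger_gap: 0.0001
gripper_force: 1.3
```

```bash
python3 -m handwheel '{"linear":[[-1,0,0.4],[0,0,0]],"rotation":[[0,0,0],[0,0,0]]}'
python3 -m handwheel '{"linear":[[-1,0,0.4],[0,0,0]],"rotation":[[0,0,0],[0,0,0]]}'
```

```text
t: 7.5
eef_pos: [0.5141, 0.0733, 0.1422]
orientation: [-3.102, 0.356, -3.123]
wrist_force: [-2.6, 1.0, 1.5]
finger_gap: -0.0002
gripper_force: 1.5
t: 7.67
eef_pos: [0.5153, 0.0734, 0.1423]
orientation: [-3.102, 0.356, -3.123]
wrist_force: [-2.3, 1.8, 0.5]
finger_gap: -0.0004
gripper_force: 1.5
```

```bash
python3 -m handwheel '{"linear":[[-1,0,0.4],[0,0,0]],"rotation":[[0,0,0],[0,0,0]]}'
python3 -m handwheel '{"linear":[[-0.7,0,0.2],[0,0,0]],"rotation":[[0,0,0],[0,0,0]]}'
```

```text
t: 7.83
eef_pos: [0.5165, 0.0735, 0.1423]
orientation: [-3.102, 0.356, -3.123]
wrist_force: [-3.7, 1.8, 0.6]
finger_gap: -0.0001
gripper_force: 1.5
t: 8.0
eef_pos: [0.5172, 0.0735, 0.1424]
orientation: [-3.102, 0.356, -3.123]
wrist_force: [-2.8, 1.9, 0.6]
finger_gap: -0.0002
gripper_force: 1.6
```

```bash
python3 -m handwheel '{"linear":[[37,0,-14],[28,-25,-10],[15,-35,-5],[0,-35,0],[0,0,0],[0,0,0]],"rotation":[[0,0,0],[0,0,0],[0,0,0],[0,0,0],[0,0.1,0],[0,0.1,0]]}'
python3 -m handwheel '{"linear":[[0,0,0],[0,0,0],[0,0,0],[0,0,0],[0,0,0],[0,0,0],[0,0,0]],"rotation":[[0,0.1,0],[0,0.06,0],[0,0,0],[0,0,0],[0,0,0],[0,0,0],[0,0,0]]}'
python3 - <<'E'
from h import *
ims=[cv2.resize(bot.capture("scene")[130:290,170:330],None,fx=2.5,fy=2.5),cv2.resize(bot.capture("top")[160:320,180:340],None,fx=2.5,fy=2.5)]
cv2.imwrite("pics/p2.png",np.hstack(ims))
E
python3 st.py .46 -.02 .142
```

```text
t: 8.5
eef_pos: [0.4308, -0.0273, 0.1458]
orientation: [-3.098, 0.184, -3.136]
wrist_force: [1.4, -1.6, 1.7]
finger_gap: -0.0002
gripper_force: 0.0
t: 9.08
eef_pos: [0.4331, -0.0257, 0.1459]
orientation: [-3.097, 0.029, -3.14]
wrist_force: [0.7, 0.2, 0.7]
finger_gap: 0.0002
gripper_force: 0.0
[ 0.36  0.13 -0.61  0.07 -0.82 -1.97] [ 0.4335 -0.0255  0.1461] [-0.5  0.4  0.6]
[[-1.    -0.     0.03 ]
 [-0.002  0.999 -0.044]
 [-0.03  -0.044 -0.999]]
[-26.4   5.7   4.6]
```

View pics/p2.png

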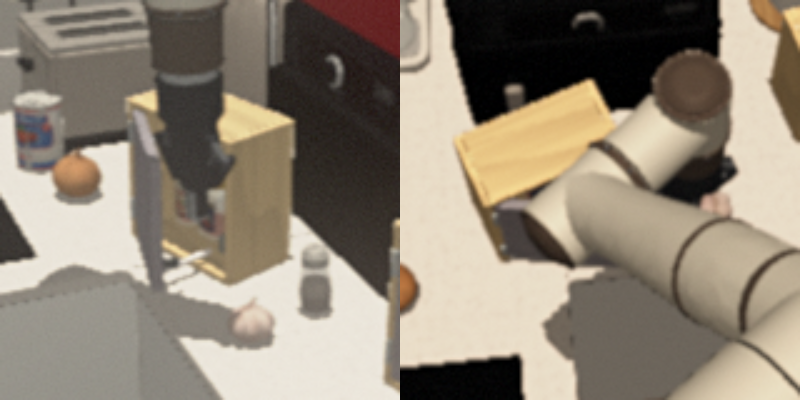

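The door has sprung ajar; its edge shows at (155,200) in the left crop, with the fingers to its right. I'll put the fingers in behind it.

```bash
python3 -m handwheel '{"linear":[[-14,11,2],[-14,12,2],[0,22,0],[0,22,0],[0,22,0],[0,0,0]],"rotation":[[0,0,0],[0,0,0],[0,0,0],[0,0,0],[0,0,0],[0,0,0]]}'; python3 st.py .391 .1825 .143
```

```text
t: 9.68
eef_pos: [0.4629, 0.0658, 0.1392]
orientation: [-3.098, 0.031, -3.137]
wrist_force: [-0.3, -0.4, -0.0]
finger_gap: 0.0
gripper_force: 0.0
[ 0.53  0.2  -0.54  0.07 -0.82 -2.14] [0.4629 0.0658 0.1392] [-0.3 -0.4 -0. ]
[[-1.    -0.003  0.031]
 [-0.005  0.999 -0.044]
 [-0.031 -0.044 -0.999]]
[ 71.1 116.6 -11.2]
```

```bash
python3 -m handwheel '{"linear":[[4.4,7.3,-0.8],[4.4,7.3,-0.8],[4.4,7.3,-0.8],[4.4,7.3,-0.8],[4.4,7.3,-0.8],[4.4,7.3,-0.8],[4.4,7.3,-0.8],[4.4,7.3,-0.8]],"rotation":[[0,0,0],[0,0,0],[0,0,0],[0,0,0],[0,0,0],[0,0,0],[0,0,0],[0,0,0]]}'
python3 -m handwheel '{"linear":[[4.4,7.3,-0.6],[4.4,7.3,-0.6],[4.4,7.3,-0.6],[4,6.5,-0.6],[3,5,-0.4],[2.5,4,0],[2,3,0],[1,2,0]],"rotation":[[0,0,0],[0,0,0],[0,0,0],[0,0,0],[0,0,0],[0,0,0],[0,0,0],[0,0,0]]}'
python3 - <<'E'
from h import *
ims=[cv2.resize(bot.capture("scene")[130:290,170:330],None,fx=2.5,fy=2.5),cv2.resize(bot.capture("top")[160:320,180:340],None,fx=2.5,fy=2.5)]
cv2.imwrite("pics/p3.png",np.hstack(ims))
E
python3 st.py .391 .1825 .143
```

```text
t: 10.35
eef_pos: [0.4263, 0.1226, 0.1417]
orientation: [-3.097, 0.029, -3.14]
wrist_force: [1.2, -1.2, -0.2]
finger_gap: -0.0
gripper_force: 0.0
t: 11.02
eef_pos: [0.4007, 0.1647, 0.1417]
orientation: [-3.097, 0.029, -3.14]
wrist_force: [1.1, -0.0, 1.6]
finger_gap: 0.0003
gripper_force: 0.0
[ 0.8   0.15 -0.6   0.07 -0.83 -2.42] [0.4008 0.1646 0.1416] [0.2 0.2 0.7]
[[-1.    -0.     0.029]
 [-0.001  0.999 -0.044]
 [-0.029 -0.044 -0.999]]
[ 9.7 17.8 -2.5]
```

View pics/p3.png

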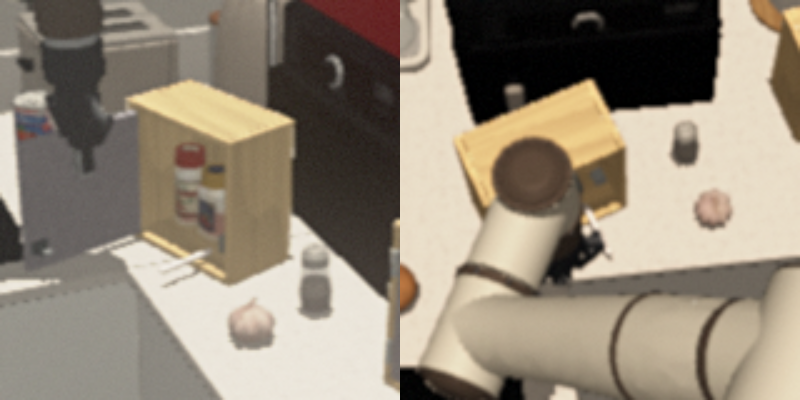

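The door now stands far open: hinge bottom at crop (140,238), free bottom corner at (25,270). I'll work out its angle.

Run:
```python
from h import *
H=np.array([.510,.2165])
for a in(1.2,1.3,1.4,1.5,1.6,1.7):
    b=a-.045
    P=np.array([[H[0]-.176*np.sin(b),H[1]-.176*np.cos(b),z] for z in(.012,.188)])
    q=(proj("scene",P)-[170,130])*2.5; print(a,q.round(0).tolist())
```

```text
1.2 [[60.0, 281.0], [52.0, 153.0]]
1.3 [[49.0, 278.0], [41.0, 149.0]]
1.4 [[39.0, 274.0], [30.0, 146.0]]
1.5 [[30.0, 269.0], [21.0, 142.0]]
1.6 [[22.0, 264.0], [13.0, 138.0]]
1.7 [[16.0, 259.0], [6.0, 133.0]]
```

```bash
python3 -m handwheel '{"linear":[[0,-15,0],[0,-30,0],[0,-30,-10],[0,-30,-30],[0,-30,-30],[0,-30,-30],[0,0,-30],[0,0,0]],"rotation":[[0,0,0],[0,0,0],[0,0,0],[0,0,0],[0,0,0],[0,0,0],[0,0,0],[0,0,0]]}'
python3 -m handwheel '{"linear":[[0,-20,0],[0,-30,0],[0,-30,0],[0,-30,0],[0,-20,0],[0,0,0],[0,0,0],[0,0,0]],"rotation":[[0,0,0],[0,0,0],[0,0,0],[0,0,0],[0,0,0],[0,0,0],[0,0,0],[0,0,0]]}'
python3 - <<'E'
from h import *
ims=[cv2.resize(bot.capture("scene")[130:290,170:330],None,fx=2.5,fy=2.5),cv2.resize(bot.capture("top")[160:320,180:340],None,fx=2.5,fy=2.5)]
cv2.imwrite("pics/p4.png",np.hstack(ims))
H=np.array([.510,.2165])
for a in(1.3,1.4,1.5,1.6,1.7):
    b=a-.045
    P=np.array([[H[0]-.176*np.sin(b),H[1]-.176*np.cos(b),z] for z in(.012,.188)])
    print(a,((proj("top",P)-[180,160])*2.5+[400,0]).round(0).tolist())
E
```

```text
t: 11.78
eef_pos: [0.4001, 0.0062, 0.2832]
orientation: [-3.101, 0.041, 3.14]
wrist_force: [0.3, 0.4, 0.3]
finger_gap: -0.0003
gripper_force: 0.0
t: 12.45
eef_pos: [0.3972, -0.1228, 0.2826]
orientation: [-3.098, 0.029, -3.141]
wrist_force: [-0.3, -0.3, 0.2]
finger_gap: -0.0002
gripper_force: 0.0
1.3 [[582.0, 348.0], [577.0, 306.0]]
1.4 [[572.0, 355.0], [565.0, 314.0]]
1.5 [[561.0, 362.0], [553.0, 321.0]]
1.6 [[549.0, 367.0], [539.0, 327.0]]
1.7 [[536.0, 371.0], [525.0, 331.0]]
```

View pics/p4.png

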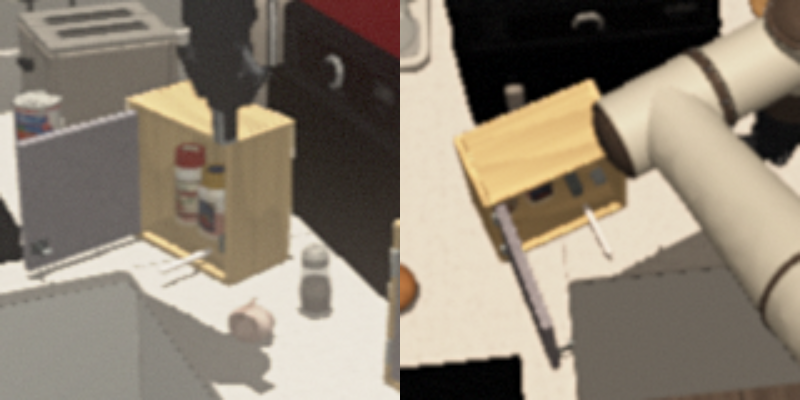

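The door stands open at about 1.5 rad with the robot clear. The garlic at crop (252,322) is partly in the arm's shadow, so I'll check its position before handing in.

Run:
```python
from h import *
for n in("scene","top"):
    bot.capture(n)
    for t in("garlic","salt_shaker","onion","spice_jar"): print(n,t,[(r["bbox"],r["conf"]) for r in bot.spot_in(n,t)[:1]])
im=cv2.resize(bot.capture("scene")[220:300,230:330],None,fx=6,fy=6,interpolation=cv2.INTER_CUBIC);cv2.imwrite("pics/g.png",im)
```

```text
scene garlic [([260.1, 250.2, 18.1, 19.2], 0.64)]
scene salt_shaker [([287.8, 230.1, 13.1, 28.4], 0.7)]
scene onion []
scene spice_jar [([347.3, 179.6, 25.7, 46.4], 0.79)]
top garlic [([217.6, 244.0, 29.7, 64.8], 0.27)]
top salt_shaker [([202.9, 197.3, 69.1, 108.1], 0.43)]
top onion [([163.9, 263.9, 22.6, 20.3], 0.64)]
top spice_jar []
```

View pics/g.png

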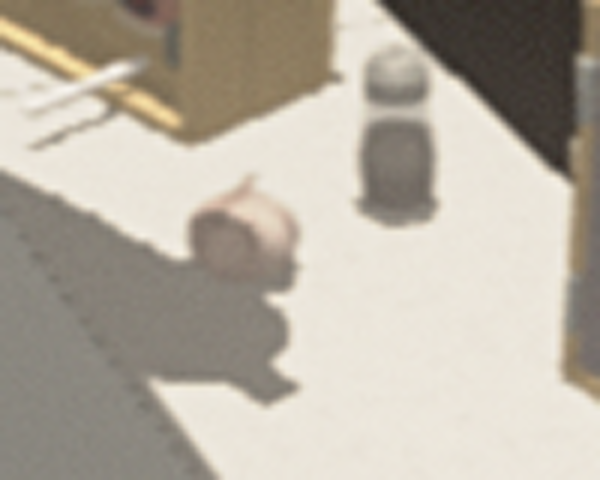

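The garlic hasn't moved (same box as at the start); only the arm's shadow falls on it. Handing in.

```bash
python3 -c "
from workcell import bot
print(bot.close_job())"
```

```text
the job is handed in; nothing more can be done
None
```

The wider cupboard's door was pressed, sprang ajar, and was pushed from behind to about 1.5 rad (86°, nearly square). The robot stands clear, and in the pictures the narrow cupboard looks shut and the things around look undisturbed; the job is handed in, but no verdict came back.

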